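# Clamp the drilled block by its thumbwheel

### The job

Two identical blue thumbwheel clamps stand on the fitter's bench; one has a drilled metal block lying between its jaws, the other is empty. With a fingertip on the exposed rim of the thumbwheel of the loaded clamp, roll the top of the rim towards the jaws until the moving jaw has pushed the block snug against the fixed jaw. Work by the wheel only: do not push the block or the jaw with the robot, and leave the empty clamp as it is.

Things in the scene. Friction and masses are not known exactly. Their poses are not given: they have to be found in the camera images.
- wheel_top (a point): Top of the loaded clamp's wheel rim at rest, 79 mm up; fixed to the clamp. x: level, along the clamp to the jaws, the way to roll the rim; z up. Rubber wheel Ø60, 20 wide, axle along y, its top 10 mm out of a 50 x 26 slot in the flat housing top (69 up, from x -65 to +60). Sprung: sinks from 5 N, bottoms 5 mm down at 12 N. Press 3-4 mm and stroke along x: rolls by friction (2 N), stays where left.
- jaw: Moving steel jaw of the loaded clamp, 22 long, 50 wide, 30 mm high. Origin: bottom middle of its pushing face, 27 mm up; sinks with the wheel; x points to the fixed jaw, whose face is 190 mm ahead (x) of wheel_top and 65 mm high. Geared to the wheel: 30 mm of rim rolled = 30 mm of jaw, same way. Starts 110-118 mm ahead of wheel_top; 140 when the block is snug. Strokes may be repeated.
- workpiece: Loose drilled aluminium block, 50 mm long (x), 45 wide, 30 high, about 160 g, two dark 12 mm holes in its top. Lies on the loaded clamp's bed (20 mm above the bench) between guide rails 6 mm high. Origin: centre of its underside. Snug against the fixed jaw it lies 165 mm ahead of wheel_top along x.
- empty_jaw: Moving jaw of the other, empty clamp, a twin of the loaded one: 275 mm long, 90 wide, fixed to the bench, its wheel's top 110-118 mm behind this point along -x and 79 mm up. Same size, origin and axes as the loaded clamp's jaw. To be left where it is.

How it is judged:
By the outcome, as a careful person would: the job done as asked, in the order asked, and still so for the second after the job is handed in, with the robot touching nothing.
It also fails if it takes over 32 s, if anything falls off the work surface, if the arm or the gripper's body presses on something with over 40 N, if the wrist force passes 120 N, or if a joint passes its speed limit or range.

### The arm

A 7-joint arm with a two-finger parallel gripper is mounted at the origin on the work surface. World frame = base frame: x ahead of the robot, y to its left, z up, the work surface at z = 0. Lengths are in m, angles in rad, forces in N, time in s.
With the tool pointing down it reaches from about 0.4 to 0.85 m from the base axis. Payload 10.4 kg.
Tool frame: the origin (TCP) lies midway between the tips of the shut fingers; the grasp point (between the pads) lies 19 mm behind it; y points along the fingers, x is the direction in which the jaws open and shut, and the axes are right-handed (so a half turn about y gives the same grasp; the last joint's range is limited). The gripper opens to 87 mm and grips with 3 to 60 N. Pads are 19 mm wide; open, the fingers measure 117 mm over their backs; the gripper's body (75 mm by 190 mm) begins 51 mm behind the grasp point.
Start: joints at [1.248, 0.332, -0.065, 1.46, 0.022, 1.35, -0.088], TCP at [0.185, -0.597, 0.223] pointing down, gripper open.
Joint ranges: [-2.6, 2.6], [-0.5, 2.12], [-1.47, 1.34], [0.16, 2.42], [-1.27, 4.41], [0.06, 2.06], [-2.6, 2.6]. Speed limits (rad/s): [2.22, 2.22, 2.79, 2.79, 3.14, 3.14, 3.14].

### API

Orientations are given as a unit quaternion [x, y, z, w].
In Python, from bench import r gives the robot as it stands. The module is installed in compiled form; this text tells all that it offers.
- The arm moves only by the tool arm_command, never from a script. Its argument "deltas" is one flat list of numbers, 6 for each row, row after row: the shift along the tool's x, y, z in m, then the turn, a rotation vector about the tool's x, y, z in degrees. In form: [tx, ty, tz, ax, ay, az, tx, ty, tz, ax, ay, az, ...]. A call has 1 to 8 rows; each row is the pose to reach, as a shift and turn from the pose commanded when the call began, along the tool's axes at that moment; what a row does not reach only later rows make up. A row lasts 1/8 s, in which the tool goes at most 62.5 mm and 10.7 degrees, less where a joint would pass 70% of its speed; a pose out of reach is approached as far as the arm can. A call with a gripper value outside its range is refused whole. "hand" is the opening, from 0 (shut) to 1 (fully open), set as the call begins (left out, the last holds). The fingers move at their own pace and stop on an object; "grip_force" is the grip in N (left out, the last holds). Time passes only in rows, so rows that repeat a pose let the fingers close. It gives the time, the measured TCP pose, the force and the opening at its end, in the units of the state.
- r.read_state(): the state, without advancing time (a new reading comes with each control period).
- r.camera(name): name is "scene" or "top"; returns a dict with "image" (400x640x3 uint8, red, green, blue), "intrinsics" (3x3 intrinsics, pixels), "world_from_camera" (4x4, takes a point from camera to world coordinates). Camera axes: x right, y down, z forward; pixel columns grow to the right and rows downward; lengths in m; the calibration is good to about 2 mm. A picture is of the moment at which its call begins. There is no depth.
- r.close_job(): hands the job in, once; it reports no verdict.
Trained networks look in a picture, given as the dict that the camera call returned (one of the last four; its "shot" number tells which), for a name from the list of things; names that differ only in an ending like _2 or _b are one class to them, and where a whole thing is asked for, a point or a joint stands for the part that bears it (a point fixed in the world has none). Each returns a list of dicts, best first, with "conf" (0 to 1); they miss things now and then, are a little off and sometimes report something else, mostly with a low value. They report only what shows in the picture. A call takes as long as a camera call.
- r.boxes_of(picture, query): "centre" ([row, column] in pixels, amid what is visible of it).
- r.regions_of(picture, query): "region" (400x640 bool, what is visible of it) and "centre" ([row, column] in pixels, amid what is visible of it).
The state is a dict: "time": time; "joint_positions": joint angles; "joint_vel": joint speeds; "joint_torque": joint torques, N m; "ee_pos": TCP position; "eef_rot": TCP orientation; "ft_force": force on the tool from outside, world axes, zero at the start; "torque": the same for the moment, N m; "width": finger opening in m.
Only numpy, scipy, OpenCV 4.12 (cv2) and the standard library are available. Lean on these libraries where they do the work, as an engineer would, in place of code of your own. Each camera call takes 0.05 s, during which the arm holds its last target.

## Working session

There is one attempt and no reset: what is moved stays moved. The work goes in short steps, Python scripts to look and compute and a tool call to move; the robot and the scene stay as the last step left them, time stands still between calls to the robot, and variables do not carry over. Pictures are saved under pics/ and viewed, and the job is handed in when it is done.

Besides the shell and the picture viewer there is one more tool, called as name(argument=value, ...) on one line, values as JSON. arm_command: Moves the arm, as the interface text tells. Its arguments: {"type":"object","properties":{"deltas":{"type":"array","items":{"type":"number"}},"hand":{"type":"number"},"grip_force":{"type":"number"}},"required":["deltas"]}

```bash
mkdir -p pics; cat > h.py <<'E'
from bench import r
import numpy as np, cv2
from scipy.spatial.transform import Rotation as R
def save(p,n): cv2.imwrite('pics/'+n, p['image'][:,:,::-1])
def ray(p,rc):
    K=p['intrinsics'];T=p['world_from_camera']
    d=T[:3,:3]@np.linalg.inv(K)@np.array([rc[1],rc[0],1.]);return T[:3,3],d
def atz(p,rc,z):
    o,d=ray(p,rc);return o+d*(z-o[2])/d[2]
def proj(p,X):
    T=np.linalg.inv(p['world_from_camera']);c=T[:3,:3]@np.asarray(X)+T[:3,3];u=p['intrinsics']@c;return u[1]/u[2],u[0]/u[2]
def tri(rays):
    A=np.zeros((3,3));b=np.zeros(3)
    for o,d in rays:
        d=d/np.linalg.norm(d);M=np.eye(3)-np.outer(d,d);A+=M;b+=M@o
    return np.linalg.solve(A,b)
E
python3 - <<'E'
from h import *
s=r.read_state();print({k:np.round(v,3) for k,v in s.items()})
a=r.camera('scene');b=r.camera('top')
save(a,'s0.png');save(b,'t0.png')
for p,n in((a,'scene'),(b,'top')):
    print(n,np.round(p['world_from_camera'],3).tolist(),p['intrinsics'].tolist())
    for q in('wheel_top','jaw','workpiece','empty_jaw'):
        print(q,[(np.round(x['centre'],1),round(x['conf'],2)) for x in r.boxes_of(p,q)][:4])
E
```

```text
{'time': np.float64(0.0), 'joint_positions': array([ 1.248,  0.333, -0.065,  1.461,  0.022,  1.35 , -0.089]), 'joint_vel': array([ 0.001, -0.   , -0.   , -0.   , -0.   ,  0.001,  0.002]), 'joint_torque': array([ 0.0000e+00, -6.2324e+01,  2.5000e-02, -3.8990e+01, -6.1000e-02,
        4.0000e-02,  0.0000e+00]), 'ee_pos': array([ 0.184, -0.597,  0.222]), 'eef_rot': array([-0.569,  0.42 , -0.419,  0.569]), 'ft_force': array([-0.161, -0.224, -0.086]), 'torque': array([-0.023,  0.035,  0.026]), 'width': np.float64(0.087)}
scene [[-0.483, 0.552, -0.679, 1.247], [0.876, 0.301, -0.378, 0.33], [-0.005, -0.778, -0.629, 0.713], [0.0, 0.0, 0.0, 1.0]] [[497.0505064162594, 0.0, 323.3313642254098], [0.0, 497.0505064162594, 201.6543612788239], [0.0, 0.0, 1.0]]
wheel_top [(array([204.9, 289.2]), 0.67)]
jaw [(array([207.3, 276.8]), 0.65)]
workpiece [(array([218. , 258.8]), 0.56)]
empty_jaw [(array([266.4, 410.3]), 0.61)]
top [[0.008, -0.998, 0.059, 0.525], [-1.0, -0.009, -0.003, -0.03], [0.004, -0.059, -0.998, 0.917], [0.0, 0.0, 0.0, 1.0]] [[409.6368885539529, 0.0, 328.83930470053656], [0.0, 409.6368885539529, 194.64399772463966], [0.0, 0.0, 1.0]]
wheel_top [(array([211.2, 375. ]), 0.57)]
jaw [(array([189.7, 380.3]), 0.72)]
workpiece [(array([166.8, 387.2]), 0.71)]
empty_jaw [(array([176.3, 239.5]), 0.87)]
```

View pics/s0.png

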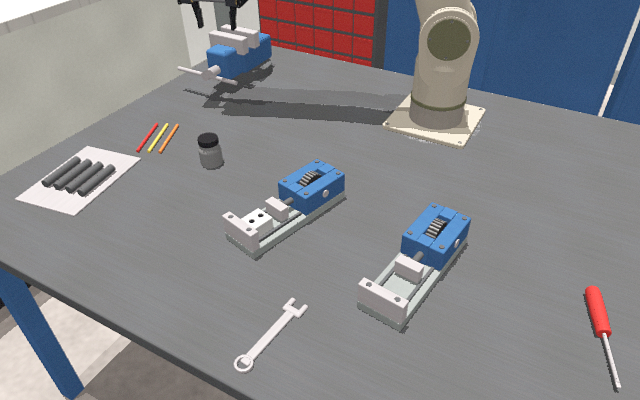

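View pics/t0.png

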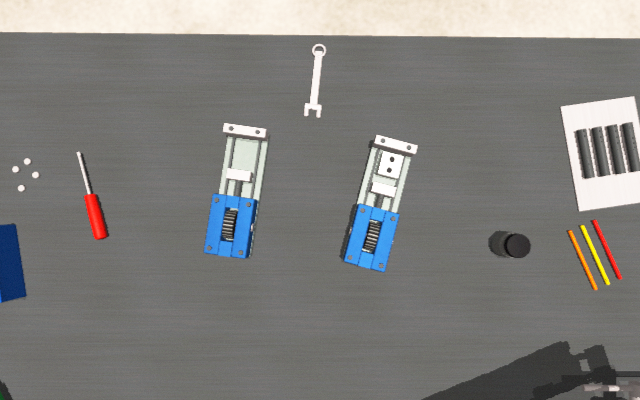

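```bash
python3 - <<'E'
from h import *
a=cv2.imread('pics/s0.png');b=cv2.imread('pics/t0.png')
cv2.imwrite('pics/s0z.png',cv2.resize(a[150:260,215:355],None,fx=5.5,fy=5.4,interpolation=cv2.INTER_CUBIC))
cv2.imwrite('pics/t0z.png',cv2.resize(b[125:280,325:435],None,fx=3.8,fy=3.8,interpolation=cv2.INTER_CUBIC))
E
```

```text
(no output)
```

View pics/s0z.png

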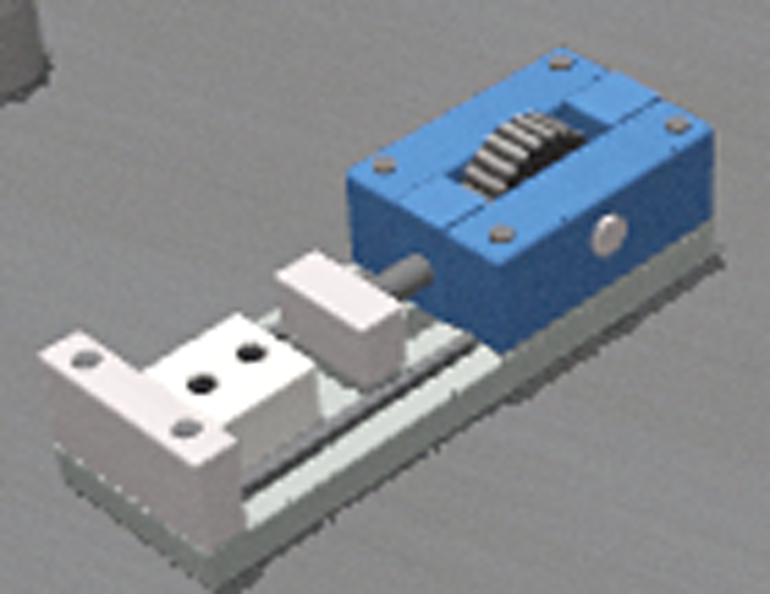

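View pics/t0z.png

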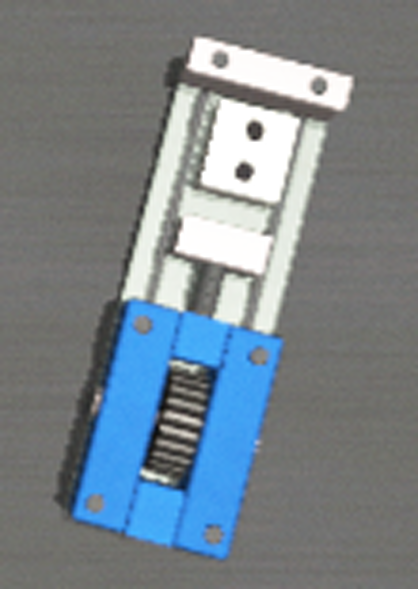

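```bash
python3 - <<'E'
from h import *
a=r.camera('scene');b=r.camera('top')
def S(c,w): return (150+(w+.5)/5.4-.5, 215+(c+.5)/5.5-.5)
def T(c,w): return (125+(w+.5)/3.8-.5, 325+(c+.5)/3.8-.5)
top=dict(A=T(142,323),B=T(259,356),C=T(95,503),D=T(214,534),F1=T(220,60),F2=T(319,86),H1=T(255,130),H2=T(244,172))
sc=dict(B=S(385,165),A=S(502,233),D=S(560,63),C=S(678,125),F2=S(87,359),F1=S(187,428),H1=S(202,384),H2=S(251,352))
P={}
for k in top:
    P[k]=tri([ray(b,top[k]),ray(a,sc[k])]);print(k,np.round(P[k],4), 'rp',np.round(np.array(proj(a,P[k]))-sc[k],2),np.round(atz(b,top[k],{'F':.085,'H':.05}.get(k[0],.069)),4),np.round(atz(a,sc[k],{'F':.085,'H':.05}.get(k[0],.069)),4))
x=(P['A']+P['B']-P['C']-P['D'])[:2];print('axis',np.degrees(np.arctan2(x[1],x[0])))
x=(P['F1']+P['F2']-P['C']-P['D'])[:2];print('axis',np.degrees(np.arctan2(x[1],x[0])))
c=sum(P[k] for k in'ABCD')/4;ax=np.r_[x/np.linalg.norm(x),0];print('c',c,'wheel',c+2.5e-3*ax, 'F face?', (P['F1']-c)@ax, 'H',((P['H1']+P['H2'])/2-c)@ax+.0-.0025)
for q in('wheel_top','jaw','workpiece'):
    for p in(a,b):
        o=r.regions_of(p,q)
        for x in o[:2]:print(q,p['shot'] if 'shot' in p else'',np.round(x['centre'],1),x['conf'],x['region'].sum())
E
```

```text
A [ 0.5453 -0.1022  0.0716] rp [0.02 0.23] [ 0.5452 -0.1019  0.069 ] [ 0.5427 -0.1043  0.069 ]
B [ 0.528  -0.1659  0.0706] rp [0.03 0.24] [ 0.5277 -0.1657  0.069 ] [ 0.5264 -0.1677  0.069 ]
C [ 0.4479 -0.0772  0.0703] rp [0.01 0.23] [ 0.4476 -0.0769  0.069 ] [ 0.4465 -0.0786  0.069 ]
D [ 0.4317 -0.1413  0.0704] rp [0.01 0.1 ] [ 0.4314 -0.1413  0.069 ] [ 0.43   -0.1426  0.069 ]
F1 [ 0.6911 -0.1452  0.0665] rp [0.05 0.32] [ 0.6872 -0.1422  0.085 ] [ 0.7072 -0.1323  0.085 ]
F2 [ 0.6771 -0.1999  0.0662] rp [0.04 0.24] [ 0.6735 -0.1957  0.085 ] [ 0.6938 -0.1849  0.085 ]
H1 [ 0.6546 -0.1668  0.0505] rp [0.03 0.18] [ 0.6545 -0.1666  0.05  ] [ 0.6543 -0.1676  0.05  ]
H2 [ 0.6309 -0.1609  0.0509] rp [0.04 0.33] [ 0.6307 -0.1604  0.05  ] [ 0.6303 -0.1622  0.05  ]
axis -14.339781194544582
axis -14.519326849282399
c [ 0.48823805 -0.12166631  0.07073385] wheel [ 0.49065821 -0.12229307  0.07073385] F face? 0.2022701367840365 H 0.15765845960551772
wheel_top 3 [202.7 290.2] 0.94 4923
wheel_top 4 [212.6 373.9] 0.79 5041
wheel_top 4 [190.  383.1] 0.48 395
jaw 3 [206.2 276.4] 0.74 461
jaw 4 [189.9 382.1] 0.83 329
workpiece 3 [217.9 257.3] 0.74 517
workpiece 4 [165.5 388.7] 0.9 552
```

```bash
cat >> h.py <<'E'
ANG=np.radians(-14.4);AX=np.array([np.cos(ANG),np.sin(ANG),0]);W=np.array([.4905,-.1222,.079])
def st():
    s=r.read_state();M=R.from_quat(s['eef_rot']).as_matrix();d=s['ee_pos']-W;LY=np.array([-AX[1],AX[0],0])
    print('t',round(float(s['time']),2),'clamp xyz mm',np.round([d@AX*1e3,d@LY*1e3,d[2]*1e3],1),'F',np.round([s['ft_force']@AX,s['ft_force']@LY,s['ft_force'][2]],1),'w',round(float(s['width']),4),'q',np.round(s['joint_positions'],2))
    return s,M
def plan(x,y,z,sg=None):
    s,M=st();LY=np.array([-AX[1],AX[0],0]);t=W+AX*x/1e3+LY*y/1e3+np.array([0,0,z/1e3])
    for g in([1,-1] if sg is None else [sg]):
        tx=g*AX;ty=np.array([0,0,-1.]);D=np.c_[tx,ty,np.cross(tx,ty)]
        print(g,'shift',np.round(M.T@(t-s['ee_pos']),4),'turn',np.round(np.degrees(R.from_matrix(M.T@D).as_rotvec()),2))
E
python3 -c "
from h import *
s,M=st();print(M.round(3));plan(-12,0,40)"
```

```text
t 0.9 clamp xyz mm [-178.2 -536.1  143.6] F [ 0.  -0.3 -0.3] w 0.0873 q [ 1.25  0.33 -0.06  1.46  0.02  1.35 -0.09]
[[ 0.295  0.     0.955]
 [-0.955 -0.     0.295]
 [ 0.    -1.     0.   ]]
t 0.9 clamp xyz mm [-178.2 -536.1  143.6] F [ 0.  -0.3 -0.3] w 0.0873 q [ 1.25  0.33 -0.06  1.46  0.02  1.35 -0.09]
1 shift [-0.3697  0.1036  0.4223] turn [ 0.000e+00 -5.842e+01  1.000e-02]
-1 shift [-0.3697  0.1036  0.4223] turn [-1.0000e-02  1.2158e+02  0.0000e+00]
```

arm_command(deltas=[-0.035, 0, 0.04, 0, -5.5, 0, -0.07, 0, 0.08, 0, -11, 0, -0.105, 0, 0.12, 0, -16.5, 0, -0.14, 0, 0.16, 0, -22, 0, -0.175, 0, 0.2, 0, -27.5, 0, -0.21, 0, 0.24, 0, -33, 0, -0.245, 0, 0.28, 0, -38.5, 0, -0.28, 0, 0.32, 0, -44, 0], hand=0, grip_force=20)

```text
time: 1.9
ee_pos: [0.4084, -0.2336, 0.2229]
eef_rot: [0.685, -0.175, 0.175, -0.685]
ft_force: [0.7, -0.2, -0.9]
width: 0.0147
```

```bash
python3 -c "
from h import *
plan(-12,0,40,1)"
```

```text
t 1.9 clamp xyz mm [ -51.9 -128.4  143.9] F [ 0.8  0.  -0.9] w 0.0147 q [ 0.88  0.01 -0.45  1.83  0.01  1.3  -0.08]
1 shift [0.0069 0.1038 0.1343] turn [  0.03 -14.25   0.05]
```

arm_command(deltas=[0.002, 0.01, 0.045, 0, -5, 0, 0.004, 0.03, 0.09, 0, -10, 0, 0.0066, 0.06, 0.136, 0, -14.4, 0, 0.0066, 0.1, 0.136, 0, -14.4, 0, 0.0066, 0.1036, 0.136, 0, -14.4, 0, 0.0066, 0.1036, 0.136, 0, -14.4, 0])

```text
time: 2.65
ee_pos: [0.4792, -0.1198, 0.12]
eef_rot: [0.702, -0.089, 0.089, -0.701]
ft_force: [-0.2, 0.1, 0.0]
width: 0.0003
```

```bash
python3 -c "
from h import *
plan(-12,0,-3.5,1)
a=r.camera('scene');b=r.camera('top');save(b,'t1.png')
cv2.imwrite('pics/s1.png',cv2.resize(a['image'][100:260,215:375,::-1],None,fx=3.7,fy=3.7))"
```

```text
t 2.65 clamp xyz mm [-11.5  -0.5  41. ] F [-0.3  0.1  0. ] w 0.0003 q [ 0.7   0.18 -0.59  1.9   0.11  1.09 -0.19]
1 shift [-0.0005  0.0445  0.0005] turn [ 0.01 -0.09  0.04]
```

View pics/s1.png

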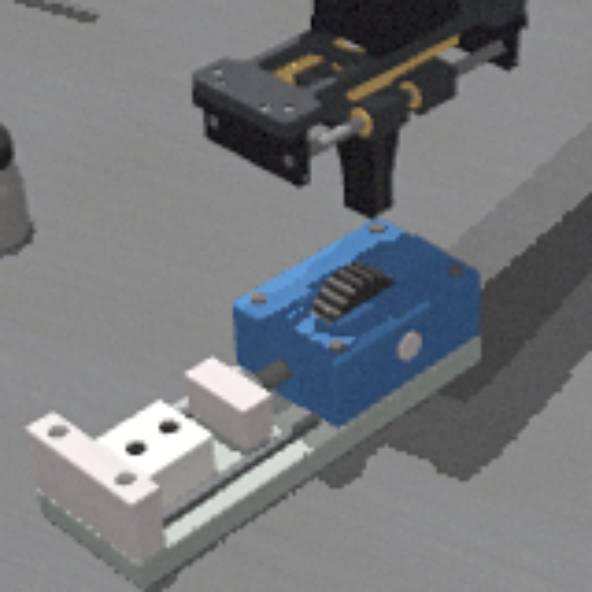

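arm_command(deltas=[0, 0.02, 0, 0, 0, 0, 0, 0.034, 0, 0, 0, 0, 0, 0.04, 0, 0, 0, 0, 0, 0.0425, 0, 0, 0, 0, 0, 0.0445, 0, 0, 0, 0, 0, 0.0445, 0, 0, 0, 0])

```text
time: 3.5
ee_pos: [0.4794, -0.1194, 0.0755]
eef_rot: [0.702, -0.089, 0.089, -0.701]
ft_force: [-4.2, -0.1, 8.9]
width: 0.0003
```

```bash
python3 -c "
from h import *
plan(12,0,-3.5,1)"
```

```text
t 3.5 clamp xyz mm [-11.4  -0.1  -3.5] F [-4.  -1.2  8.9] w 0.0003 q [ 0.68  0.24 -0.58  1.94  0.16  1.   -0.22]
1 shift [0.0234 0.0001 0.0001] turn [ 0.03 -0.03  0.05]
```

arm_command(deltas=[0.004, 0, 0, 0, 0, 0, 0.008, 0, 0, 0, 0, 0, 0.012, 0, 0, 0, 0, 0, 0.016, 0, 0, 0, 0, 0, 0.02, 0, 0, 0, 0, 0, 0.023, 0, 0, 0, 0, 0, 0.023, 0, 0, 0, 0, 0])

```text
time: 4.38
ee_pos: [0.5031, -0.1255, 0.0762]
eef_rot: [0.702, -0.088, 0.09, -0.701]
ft_force: [-0.2, -1.5, 8.1]
width: 0.0007
```

```bash
cat > look.py <<'E'
from h import *
import sys
st();n=sys.argv[1]
a=r.camera('scene');b=r.camera('top');LY=np.array([-AX[1],AX[0],0])
for q,z in(('jaw',.057),('workpiece',.05)):
    for p in(a,b):
        for x in r.regions_of(p,q)[:2]:print(q,'top' if p is b else 'scene',np.round(x['centre'],1),round(x['conf'],2),np.round([(atz(p,x['centre'],z)-W)@v*1e3 for v in(AX,LY)],1))
A=cv2.resize(a['image'][150:270,215:355,::-1],None,fx=2.8,fy=4.2,interpolation=cv2.INTER_CUBIC)
A=cv2.resize(a['image'][140:265,215:340,::-1],(500,500),interpolation=cv2.INTER_CUBIC)
B=cv2.resize(b['image'][120:270,340:430,::-1],(300,500),interpolation=cv2.INTER_CUBIC)
cv2.imwrite('pics/'+n,np.hstack([A,B]))
E
python3 look.py l2.png
```

```text
t 4.38 clamp xyz mm [13.  -0.1 -2.8] F [ 0.2 -1.5  8.1] w 0.0007 q [ 0.67  0.29 -0.57  1.89  0.18  1.02 -0.24]
jaw top [175.3 385.9] 0.76 [131.5   1.8]
workpiece scene [217.2 257.2] 0.67 [154.6  -2.8]
workpiece top [161.8 388.2] 0.81 [161.8   3.5]
```

View pics/l2.png

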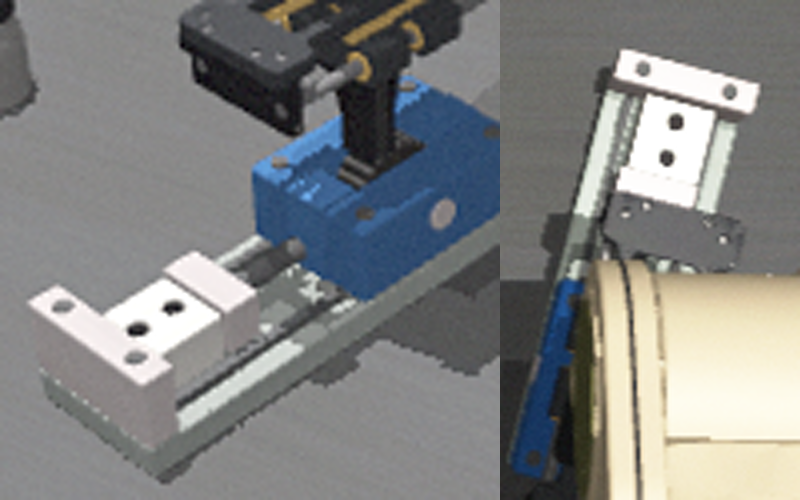

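arm_command(deltas=[0, -0.008, 0, 0, 0, 0, -0.001, -0.02, 0, 0, 0, 0, -0.0135, -0.02, 0, 0, 0, 0, -0.0235, -0.02, 0, 0, 0, 0, -0.0235, -0.008, 0, 0, 0, 0, -0.0235, -0.002, 0, 0, 0, 0, -0.0235, 0.0005, 0, 0, 0, 0, -0.0235, 0.0005, 0, 0, 0, 0])

```text
time: 5.68
ee_pos: [0.4785, -0.1193, 0.0738]
eef_rot: [0.702, -0.089, 0.089, -0.701]
ft_force: [-4.3, -0.2, 11.8]
width: 0.0001
```

```bash
python3 -c "
from h import *
plan(0,0,-3.5,1)"
```

```text
t 5.67 clamp xyz mm [-12.4  -0.2  -5.2] F [-4.1 -1.3 11.8] w 0.0001 q [ 0.68  0.24 -0.58  1.95  0.16  1.   -0.23]
1 shift [ 0.0124 -0.0017  0.0002] turn [ 0.02 -0.04 -0.04]
```

arm_command(deltas=[0.001, -0.0012, 0, 0, 0, 0, 0.004, -0.0014, 0, 0, 0, 0, 0.007, -0.0014, 0, 0, 0, 0, 0.01, -0.0014, 0, 0, 0, 0, 0.01, -0.0014, 0, 0, 0, 0])

```text
time: 6.3
ee_pos: [0.4806, -0.1198, 0.0732]
eef_rot: [-0.701, 0.095, -0.082, 0.702]
ft_force: [-36.3, 8.6, 30.9]
width: 0.0007
```

```bash
python3 look.py l3.png
```

```text
t 6.3 clamp xyz mm [-10.2  -0.1  -5.8] F [-37.3  -0.7  30.9] w 0.0007 q [ 0.68  0.26 -0.58  1.93  0.17  1.02 -0.23]
jaw scene [208.6 270.6] 0.56 [122.8   3.4]
jaw top [178.1 385.5] 0.83 [125.5   1.1]
workpiece scene [219.7 259.1] 0.82 [157.1   6. ]
workpiece top [160.7 391. ] 0.57 [165.6  -1.7]
workpiece top [177.5 383.9] 0.52 [126.8   4. ]
```

View pics/l3.png

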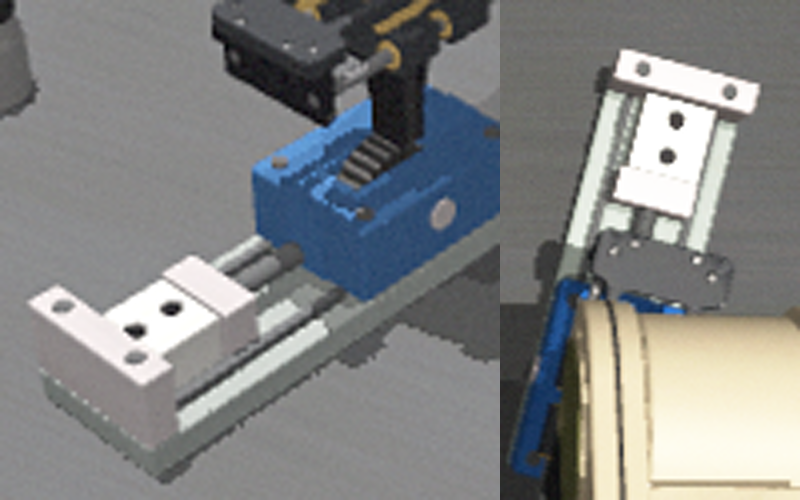

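arm_command(deltas=[-0.007, 0.0005, 0, 0, 0, 0, -0.01, -0.004, 0, 0, 0, 0, -0.01, -0.015, 0, 0, 0, 0, -0.01, -0.03, 0, 0, 0, 0, -0.01, -0.03, 0, 0, 0, 0])

```text
time: 7.22
ee_pos: [0.4795, -0.1192, 0.1067]
eef_rot: [0.702, -0.088, 0.09, -0.701]
ft_force: [-0.5, -0.1, -0.7]
width: 0.0008
```

```bash
python3 look.py l4.png; python3 - <<'E'
from h import *
a=r.camera('scene');b=r.camera('top')
cv2.imwrite('pics/l4s.png',cv2.resize(a['image'][150:260,215:355,::-1],None,fx=5.5,fy=5.4,interpolation=cv2.INTER_CUBIC))
cv2.imwrite('pics/l4t.png',cv2.resize(b['image'][125:205,345:435,::-1],None,fx=7,fy=7,interpolation=cv2.INTER_CUBIC))
E
```

```text
t 7.22 clamp xyz mm [-11.4   0.2  27.7] F [-0.5 -0.3 -0.7] w 0.0008 q [ 0.7   0.2  -0.59  1.92  0.13  1.06 -0.2 ]
jaw scene [208.5 271.2] 0.78 [121.7   4.1]
jaw top [175.4 385.5] 0.57 [131.1   2.6]
workpiece scene [220.4 256.7] 0.59 [161.8   4.1]
workpiece top [161.7 391.3] 0.95 [163.7  -2.9]
```

View pics/l4s.png

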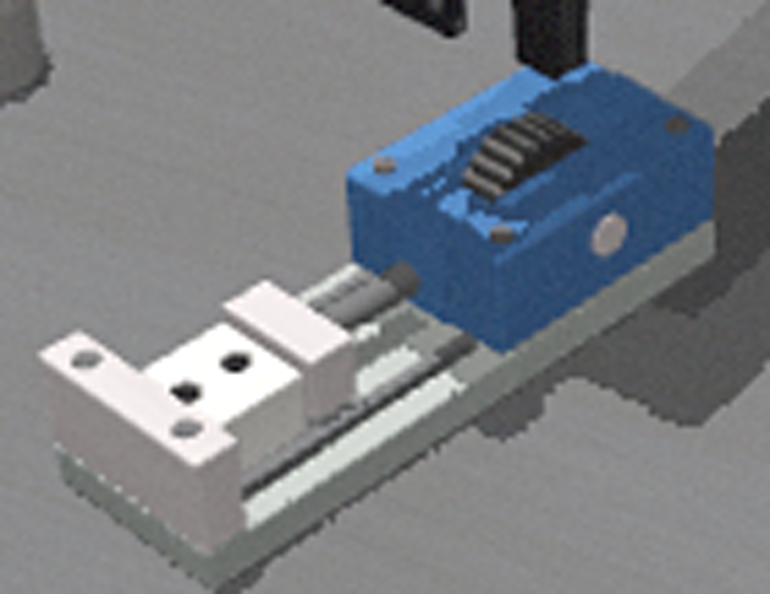

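View pics/l4t.png

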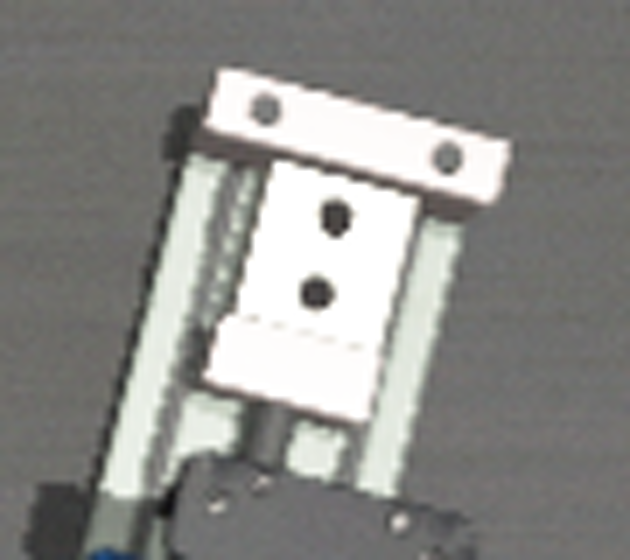

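```bash
python3 - <<'E'
from h import *
a=r.camera('scene');b=r.camera('top')
def S(c,w): return (150+(w+.5)/5.4-.5, 215+(c+.5)/5.5-.5)
def T(c,w): return (125+(w+.5)/7-.5, 345+(c+.5)/7-.5)
LY=np.array([-AX[1],AX[0],0])
for n,s,t in(('H1',(187,391),(337,217)),('H2',(236,362),(317,293))):
    X=tri([ray(a,S(*s)),ray(b,T(*t))]);print(n,X.round(4),[round(float((X-W)@v)*1e3,1) for v in(AX,LY)])
# jaw top edge facing fixed jaw, block-far edge
for n,c in(('jaw/blk edge L',(232,316)),('R',(388,347)),('jaw back L',(205,376)),('R',(368,422))):
    print(n,[round(float((atz(b,T(*c),.057)-W)@v)*1e3,1) for v in(AX,LY)])
for x in (165,):
  for dx,nm in((0,'c'),(25,'front'),(-25,'back')):
    X=W+AX*(x+dx)/1e3;X[2]=.05;p=proj(b,X);print(nm,'top zoom',(p[1]-345+.5)*7,(p[0]-125+.5)*7)
E
```

```text
H1 [ 0.6614 -0.1687  0.0515] [177.1, -2.5]
H2 [ 0.6383 -0.1629  0.0507] [153.3, -2.6]
jaw/blk edge L [138.5, 21.5]
R [141.5, -26.4]
jaw back L [118.8, 24.8]
R [118.0, -26.2]
c top zoom 319.5921300088659 253.80421933571284
front top zoom 339.92064686534957 175.17677668456435
back top zoom 299.1958636917751 332.69370603395816
```

arm_command(deltas=[0.008, 0.01, 0, 0, 0, 0, 0.008, 0.024, 0, 0, 0, 0, 0.008, 0.029, 0, 0, 0, 0, 0.008, 0.0308, 0, 0, 0, 0, 0.01, 0.0308, 0, 0, 0, 0, 0.012, 0.0308, 0, 0, 0, 0])

```text
time: 8.48
ee_pos: [0.4879, -0.1214, 0.0743]
eef_rot: [0.702, -0.091, 0.087, -0.701]
ft_force: [-18.2, 4.3, 23.2]
width: 0.0004
```

```bash
python3 -c "
from h import *
st()"
```

```text
t 8.47 clamp xyz mm [-2.7  0.1 -4.7] F [-18.7  -0.3  23.2] w 0.0004 q [ 0.68  0.27 -0.58  1.92  0.17  1.01 -0.23]
```

arm_command(deltas=[0, -0.004, 0, 0, 0, 0, 0, -0.012, 0, 0, 0, 0, 0, -0.03, 0, 0, 0, 0, 0, -0.06, 0, 0, 0, 0, 0, -0.1, 0, 0, 0, 0, -0.05, -0.1, 0, 0, 0, 0, -0.06, -0.1, 0, 0, 0, 0, -0.06, -0.1, 0, 0, 0, 0])

```text
time: 9.48
ee_pos: [0.4321, -0.1073, 0.1754]
eef_rot: [0.702, -0.088, 0.089, -0.701]
ft_force: [-0.2, -0.4, -0.2]
width: 0.0006
```

```bash
python3 look.py l5.png; python3 - <<'E'
from h import *
a=r.camera('scene');b=r.camera('top');save(a,'s5.png')
A=cv2.resize(a['image'][185:260,215:315,::-1],(800,600),interpolation=cv2.INTER_CUBIC)
cv2.imwrite('pics/l5s.png',A)
# empty clamp unchanged?
s0=cv2.imread('pics/s0.png');print('empty diff',np.abs(s0[220:330,350:440].astype(int)-a['image'][220:330,350:440,::-1]).mean())
E
```

```text
t 9.47 clamp xyz mm [-60.2  -0.1  96.4] F [-0.1 -0.4 -0.2] w 0.0006 q [ 0.75 -0.   -0.6   1.95 -0.    1.19 -0.1 ]
jaw scene [208.1 269.8] 0.85 [122.8   1. ]
jaw top [176.8 382.2] 0.77 [126.4   8.6]
workpiece scene [218.1 256. ] 0.8 [158.1  -2.4]
workpiece top [161.6 389.5] 0.92 [162.9   0.9]
empty diff 1.771952861952862
```

View pics/l5s.png

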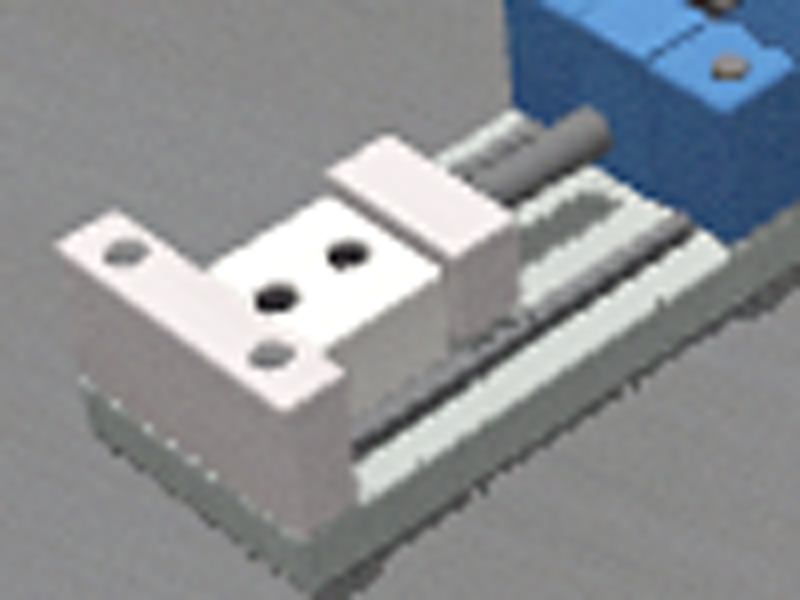

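View pics/l5.png

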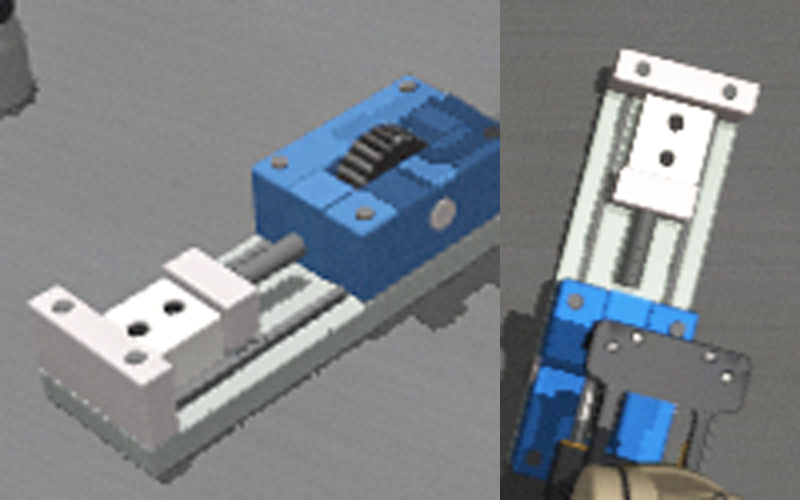

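The jaw sits against the block and the block against the fixed jaw. The wheel has sprung back up and the arm is clear, so I'm handing in.

```bash
python3 -c "
from bench import r
print(r.close_job())"
```

```text
the job is handed in; nothing more can be done
None
```

I rolled the loaded clamp's thumbwheel with the shut fingertips until the block was snug against the fixed jaw, then lifted clear and handed in at about 9.6 s. One main stroke of about 24 mm closed the jaw. Two short follow-up strokes stalled against a rising resistance.

**Block and jaw position:** From two views, taken before the last confirming stroke, the block's holes put its centre about 165 mm ahead of wheel_top, where 165 is snug. The top view put the jaw face at about 140 mm, where 140 is snug. After the final lift I checked by eye only. The pictures show the jaw against the block, the block against the fixed jaw, and the wheel sprung back up.

**Empty clamp:** I never touched it, and its part of the scene picture was almost unchanged from the start.

**Checks that fell short:**
- **Force:** The second stroke pressed harder than intended. At the stall the fingertip read about 37 N along the clamp and 31 N upward, about 48 N together. The 40 N limit is stated for the arm and the gripper's body, and only the fingertip was in contact. The wrist force stayed well below 120 N.
- **Network centres:** The networks' region centres for the jaw and block differed by several mm between the two views. I relied on the hole and edge measurements instead.

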